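# Crate the sample jars and hold the drying cabinet open

## Robot

A 6-joint arm with a two-finger parallel gripper is mounted at the origin on the work surface. World frame = base frame: x ahead of the robot, y to its left, z up, the work surface at z = 0. Lengths are in m, angles in rad, forces in N, time in s.
With the tool pointing down it reaches from about 0.15 to 0.775 m from the base axis. Payload 6.1 kg.
Tool frame: the origin (TCP) lies midway between the tips of the shut fingers; the grasp point (between the pads) lies grip_depth behind it (grip_depth is the distance from the TCP to the grasp point, in m); z points along the fingers, y is the line along which they close (so a half turn about z gives the same grasp; the last joint's range is limited). The gripper opens to 85 mm and grips with 20 to 120 N. Pads are 22 mm wide; open, the fingers measure 114 mm over their backs; the gripper's body (76 mm by 85 mm) begins 54 mm behind the grasp point. The pads swing forward as they close: fully open they stand 13 mm farther back than shut.
Start: joints at [-1.122, 0.126, -0.04, 1.405, 0, 1.571], TCP at [0.228, -0.473, 0.231] pointing down, gripper open.
Joint ranges: [-2.72, 2.72], [-0.95, 1.95], [-1.27, 1.35], [-1.78, 2.02], [-1.46, 1.47], [-3.14, 3.14]. Speed limits (rad/s): [2.39, 2.39, 3.01, 3.14, 3.14, 3.14].

## Interface

Orientations are given as a rotation vector (axis times angle).
In Python, from plant import observe, capture, job_done, grip_depth gives the robot as it stands.
- The arm moves only by the tool send_rows, never from a script. Its argument "rows" is a list of rows, each a list of 4 numbers: the shift along the world's x, y, z in a scale on which 1.0 is 800 mm, then the turn about the world's z in normalised numbers (1 is pi rad). A call has 1 to 8 rows; each row is the pose to reach, as a shift and turn from the pose commanded when the call began; what a row does not reach only later rows make up. A row lasts 1/8 s, in which the tool goes at most 62.5 mm and 10.7 degrees, less where a joint would pass 70% of its speed; a pose out of reach is approached as far as the arm can. A call with a gripper value outside its range is refused whole. "claw" is the closure, from 0 (fully open) to 1 (shut), set as the call begins (left out, the last holds). The fingers move at their own pace and stop on an object; the grip force is fixed at half the most. Time passes only in rows, so rows that repeat a pose let the fingers close. It gives the time, the measured TCP pose, the force, the opening and the grip force at its end, in the units of the state.
- observe(): the state, without advancing time (a new reading comes with each control period).
- capture(name): name is "scene" or "top"; returns a dict with "img" (420x560x3 uint8, red, green, blue), "mtx" (3x3 intrinsics, pixels), "R" (3x3) and "t" (3): a world point X has camera coordinates R X + t. Camera axes: x right, y down, z forward; pixel columns grow to the right and rows downward; lengths in m; the calibration is good to about 2 mm. A picture is of the moment at which its call begins. There is no depth.
- job_done(): hands the job in; it is judged then, once.
The state is a dict: "time": time; "qpos": joint angles; "qd": joint speeds; "joint_efforts": joint torques, N m; "eef_pos": TCP position; "orientation": TCP orientation; "wrist_force": force on the tool from outside, world axes, zero at the start; "moment": the same for the moment, N m; "gripper_width": opening from 0.0 (shut) to 1.0 (fully open); "finger_force": force on a finger pad.
Only numpy, scipy, OpenCV 4.12 (cv2) and the standard library are available. Lean on these libraries where they do the work, as an engineer would, in place of code of your own. Each camera call takes 0.05 s, during which the arm holds its last target. There are 200 camera calls.

## Task

Stand the two green-capped sample jars upright in the divided grey crate, one jar to a cell, and let go of them. Then get the drying cabinet open for a colleague to put the crate in: give the front panel's blue grip a small upward tug, without touching the red bolt first; if it comes freely leave the bolt as it is, and if it is caught draw the bolt fully back, then raise the panel at least 110 mm. Finish while still gripping the panel and holding it up (it drops if let go); do not wrench a caught panel, and leave the white-capped jar, spray bottle, sample box and dish alone.

Things in the scene. Friction and masses are not known exactly. Their poses are not given: they have to be found in the camera images.
- jar_a: clear sample jar with a green screw cap, loose, 40 mm in diameter and 78 mm tall, about 0.12 kg; origin at the centre of its underside, z up the jar. Starts standing on the bench
- jar_b: second jar, the same as jar_a (clear, green cap, 40 mm by 78 mm, about 0.12 kg); origin at the centre of its underside
- jar_old: jar of the same size with a white cap, already standing in the crate's cell 3; leave it there. Origin at the centre of its underside
- crate: open grey plastic crate, loose, about 0.8 kg, 150 x 150 mm and 45 mm high, divided by a cross into 2 x 2 cells of 67 x 67 mm; walls, dividers and floor 5 mm thick. Origin at the centre of its underside, z up, x and y along its sides
- cell0 (a point): centre of the floor of the crate's cell at (-x, -y) in crate axes (36 mm from the crate's middle along each), 5 mm above the crate's underside; empty at the start
- cell1 (a point): the same for the cell at (-x, +y); empty at the start
- cell2 (a point): the same for the cell at (+x, -y); empty at the start
- cell3 (a point): the same for the cell at (+x, +y); it holds jar_old
- cabinet: fixed white drying cabinet, 190 mm deep (x), 240 mm wide (y), 160 mm high, open at the front, where a clear lift-up panel closes it. Origin at the centre of its underside; its x axis points from the front to the back, away from the robot, y to its left as the robot sees it, z up
- sash (a joint): height of the clear front panel (about 0.35 kg with its blue parts), which slides straight up in two rails: 0 shut, 0.125 m fully up. It falls shut when let go. When the bolt has it caught it comes up only about 5 mm and stops hard
- sash_grip (a point): grip point on the panel's blue upright grip, a block 16 mm (cabinet x) by 20 mm (cabinet y) that stands from 163 to 217 mm above the bench with the panel shut, free on all sides; the point lies on its centre line, 20 mm below its top. It is 70 mm to the cabinet's +y side of the middle, 101 mm in front of its origin. It moves up with the panel
- bolt (a joint): travel of the steel slide bolt on the cabinet's top: 0 fully home, 0.022 m fully back (end stop); it slides towards the cabinet's -y against about 2 N of friction and stays where it is left. It starts anywhere from 0 to 0.015. Its tip hides under a blue hood on the panel, so that only a tug tells whether it still catches the panel; fully back it is always clear
- bolt_knob (a point): grip point on the bolt's red upright knob, a block 16 x 16 mm standing 38 mm above the bolt bar, from 182 to 220 mm above the bench; the point lies on its centre line, 15 mm below its top. The knob stands about 34 mm behind the line of the panel, near the cabinet's front; the blue hood (top at 194 mm) begins 37 mm or more from it on the +y side, nothing stands taller than 170 mm elsewhere round it
- spray: white spray bottle, 52 mm in diameter, 158 mm tall; bystander; origin at the centre of its underside
- samplebox: closed clear box with white lid, 116 x 91 x 52 mm; bystander; origin at the centre of its underside
- dish: flat round dish, 86 mm in diameter, 13 mm high; bystander; origin at the centre of its underside

How it is judged:
On the way, in this order (a step that is already met when the one before it is completed fails the run):
1. both green-capped jars stand released and upright in the crate, one per cell (x of jar_a in the frame of crate between -0.07 and 0.07 m and y of jar_a in the frame of crate between -0.07 and 0.07 m and z of each of jar_a, jar_b, jar_old in the frame of crate below 0.012 m and angle between each of jar_a, jar_b, jar_old's own z axis and vertical below 0.12 rad and x of jar_b in the frame of crate between -0.07 and 0.07 m and y of jar_b in the frame of crate between -0.07 and 0.07 m and x of jar_old in the frame of crate between -0.07 and 0.07 m and y of jar_old in the frame of crate between -0.07 and 0.07 m and horizontal distance between jar_a and jar_b above 0.042 m and horizontal distance between each of jar_a, jar_b and jar_old above 0.042 m and linear speed of each of jar_a, jar_b below 0.03 m/s and contact force between the fingers and jar_a below 0.1 N and contact force between the fingers and jar_b below 0.1 N), for 0.2 s.
2. the panel has been tugged up a little with the bolt still where it was (value of joint sash above 0.0025 m and distance of bolt_knob from where it was at the start of the episode below 0.004 m), for 0.1 s.
3. the panel is raised at least 100 mm (value of joint sash above 0.1 m), for 0.2 s.
At the end, for the whole second after the job is handed in: The robot holds the panel still at least 100 mm up (fingers pressing on it with over 1 N); the bolt is either untouched (within 4 mm of its start) or, having been caught, drawn fully back (over 20 mm of its 22 mm); all three jars stand upright (within 7 degrees) on the crate's floor, one per cell (value of joint sash above 0.1 m and contact force between the fingers and sash above 1 N and linear speed of sash below 0.02 m/s and x of jar_a in the frame of crate between -0.07 and 0.07 m and y of jar_a in the frame of crate between -0.07 and 0.07 m and z of each of jar_a, jar_b, jar_old in the frame of crate below 0.012 m and angle between each of jar_a, jar_b, jar_old's own z axis and vertical below 0.12 rad and x of jar_b in the frame of crate between -0.07 and 0.07 m and y of jar_b in the frame of crate between -0.07 and 0.07 m and x of jar_old in the frame of crate between -0.07 and 0.07 m and y of jar_old in the frame of crate between -0.07 and 0.07 m and horizontal distance between jar_a and jar_b above 0.042 m and horizontal distance between each of jar_a, jar_b and jar_old above 0.042 m and linear speed of each of jar_a, jar_b below 0.03 m/s and (distance of bolt_knob from where it was at the start of the episode below 0.004 m or (value of joint bolt above 0.02 m and distance of bolt_knob from where it was at the start of the episode above 0.0115 m))); the arm keeps its last pose, push and grip.
It fails at once if a bystander (white-capped jar, spray bottle, sample box, dish) is moved over 30 mm or tipped (distance of any of spray, samplebox, dish, jar_old from where it was at the start of the episode above 0.03 m or angle between any of spray, jar_old's own z axis and vertical above 0.4 rad).
It fails at once if the caught panel is wrenched against the bolt with over 40 N (contact force between sash and bolt above 40 N).
It also fails if it takes over 72 s, if anything falls off the work surface, if the arm or the gripper's body presses on something with over 40 N, if the wrist force passes 120 N, or if a joint passes its speed limit or range.

## Working session

There is one attempt and no reset: what is moved stays moved. The work goes in short steps, Python scripts to look and compute and a tool call to move; the robot and the scene stay as the last step left them, time stands still between calls to the robot, and variables do not carry over. Pictures are saved under pics/ and viewed, at most 10 in all, crops included, and the job is handed in when it is done.

Besides the shell and the picture viewer there is one more tool, called after "Call:" in YAML: its name, and indented under it one key for each argument. send_rows: Moves the arm, as the interface text tells. Its arguments: {"type":"object","properties":{"rows":{"type":"array","items":{"type":"array","items":{"type":"number"}}},"claw":{"type":"number"}},"required":["rows"]}

```bash
mkdir -p pics
python3 - <<'E'
from plant import observe,capture,grip_depth
import cv2,pickle
s=observe();print(s,grip_depth)
d={}
for n in("scene","top"):
    c=capture(n);d[n]=c
    print(n,c["mtx"].tolist(),(-c["R"].T@c["t"]).tolist(),c["R"].tolist())
    cv2.imwrite(f"pics/{n}0.png",cv2.resize(c["img"][:,:,::-1],(800,600),interpolation=cv2.INTER_CUBIC))
pickle.dump(d,open("c0.pkl","wb"))
E
```

```text
{'time': 0.0, 'qpos': array([-1.12199699e+00,  1.26375204e-01, -4.06033200e-02,  1.40535549e+00,
        7.11803110e-06,  1.57080874e+00]), 'qd': array([-7.72750069e-04,  1.74265305e-04,  6.30313894e-04,  7.72830637e-05,
       -1.57981989e-03,  2.24719397e-03]), 'joint_efforts': array([ 5.24843563e-04, -4.35912037e+01,  3.52925241e+01,  1.71879062e-02,
       -1.68474671e-04,  1.16240346e-05]), 'eef_pos': array([ 0.22762322, -0.47265917,  0.2305331 ]), 'orientation': array([-3.06136744e+00, -6.98717773e-01,  5.26338243e-04]), 'wrist_force': array([-0.53025425,  0.02720322, -0.05320101]), 'moment': array([ 0.04440134, -0.00198426, -0.02131218]), 'finger_force': 0.0, 'gripper_width': 0.9979574071102201} 0.0187
scene [[422.87277283839364, 0.0, 278.3894783329932], [0.0, 422.87277283839364, 215.86873903568753], [0.0, 0.0, 1.0]] [1.1879097808516406, 0.38371958049438404, 0.8234873569746713] [[-0.6432013072839847, 0.7656078971661321, 0.011688716996604717], [0.5233911936660917, 0.4507504560968022, -0.7231083492266625], [-0.558886157192104, -0.4589864639892753, -0.6906357137982836]]
top [[421.8276182094381, 0.0, 280.0117176419317], [0.0, 421.8276182094381, 214.08459012984056], [0.0, 0.0, 1.0]] [0.4797060029178188, -0.10235716947104591, 1.0901229476921055] [[0.009165009490412646, -0.9999332191122794, -0.007039880453174344], [-0.991129375925553, -0.008150411407839035, -0.13265040886219284], [0.13258417242817713, 0.008193174576274304, -0.9911378860238862]]
```

View pics/scene0.png

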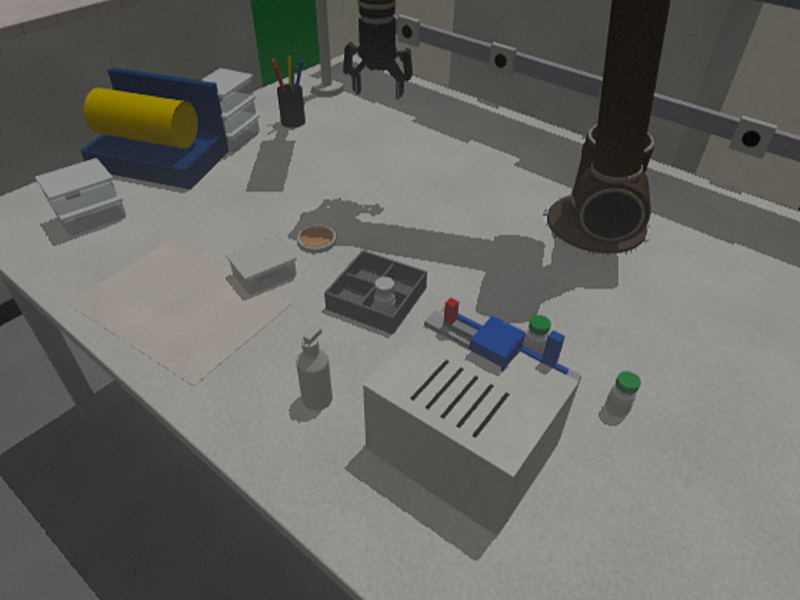

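View pics/top0.png

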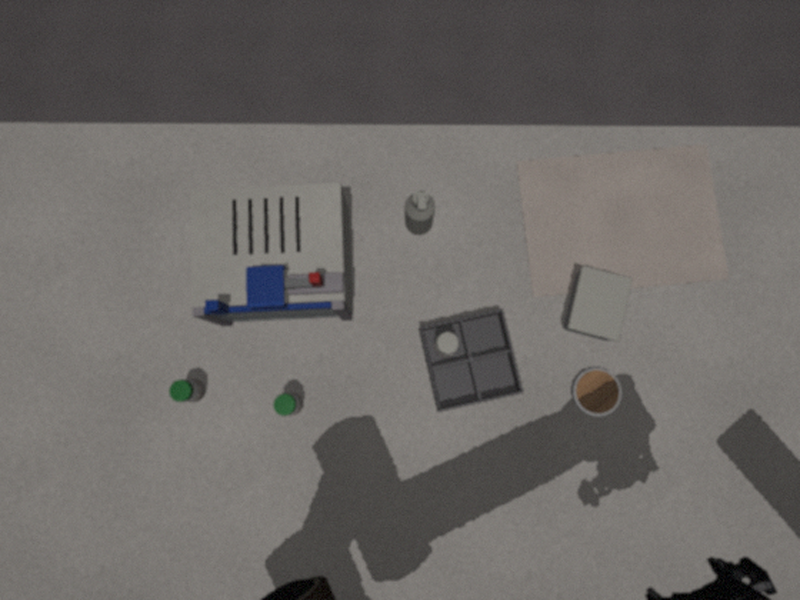

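The scene view shows the crate (around 375,290), the white-capped jar in it (385,290), the red knob (452,310), the blue grip (554,347) and the green caps (540,325) and (628,382). The top view shows the green caps at (181,390) and (285,404), the grip at (214,307), the knob at (315,279) and the crate centred at about (470,358). I'll enlarge both.

Run:
```python
import pickle,cv2
d=pickle.load(open("c0.pkl","rb"))
for n,(x0,x1,y0,y1,s) in {"top":(110,376,170,295,3),"scene":(220,460,160,310,3.3)}.items():
    im=d[n]["img"][y0:y1,x0:x1,::-1]
    im=cv2.convertScaleAbs(cv2.resize(im,None,fx=s,fy=s,interpolation=cv2.INTER_CUBIC),alpha=1.5)
    cv2.imwrite(f"pics/{n}1.png",im);print(im.shape)
```

```text
(375, 798, 3)
(495, 792, 3)
```

View pics/top1.png

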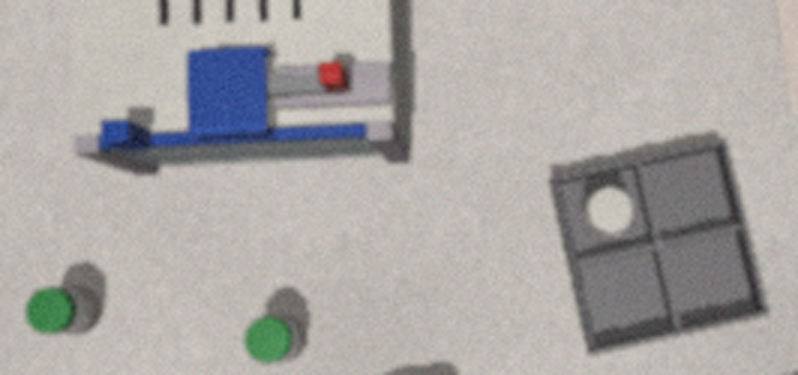

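View pics/scene1.png

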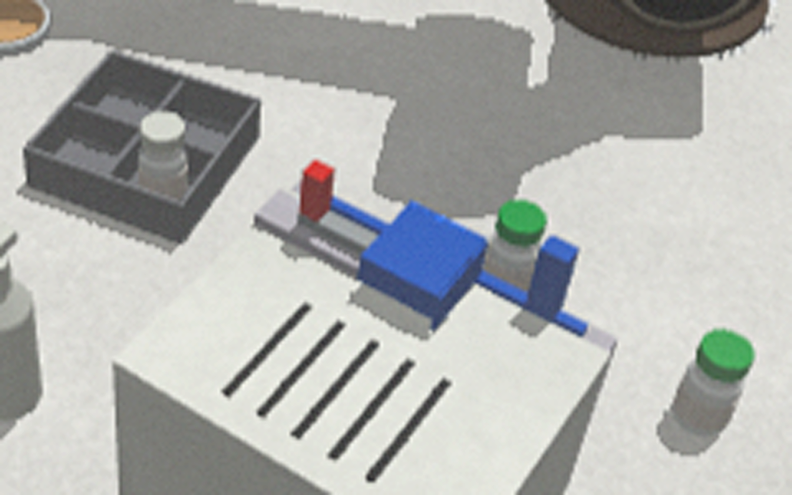

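The top crop shows green caps at (50,310) and (268,340), the grip top at (116,135), the knob top at (331,75) and the crate cross at (655,242). The scene crop shows the caps at (725,350) and (521,218), the grip top at (561,249), the knob top at (319,169), and crate rim corners at (120,52), (260,100) and (27,150).

```bash
cat > h.py <<'E'
import numpy as np,cv2,pickle
d=pickle.load(open("c0.pkl","rb"))
CR={"top":(110,170,3),"scene":(220,160,3.3)}
def pix(n,p,cr=CR):
    x,y,s=cr[n];return np.array([x+(p[0]+.5)/s-.5,y+(p[1]+.5)/s-.5])
def P(c):return c["mtx"]@np.c_[c["R"],c["t"]]
def tri(pt,ps,d=d,cr=CR):
    a,b=pix("top",pt,cr),pix("scene",ps,cr)
    X=cv2.triangulatePoints(P(d["top"]),P(d["scene"]),a,b).ravel();X=X[:3]/X[3]
    r=[np.linalg.norm((lambda h:h[:2]/h[2])(P(d[n])@np.r_[X,1])-q) for n,q in(("top",a),("scene",b))]
    return X,r
def ray(n,p,z,d=d,cr=CR):
    c=d[n];u=pix(n,p,cr);v=c["R"].T@np.linalg.solve(c["mtx"],np.r_[u,1]);o=-c["R"].T@c["t"]
    return o+v*(z-o[2])/v[2]
E
python3 - <<'E'
from h import *
np.set_printoptions(precision=4,suppress=True)
for k,a,b in [("jarL",(50,309),(725,350)),("jarR",(268,340),(521,218)),("old",(609,210),(163,127)),("grip",(116,135),(561,249)),("knob",(330,74),(319,169)),
 ("cBL",(590,351),(260,100)),("cBR",(766,312),(120,52)),("cTR",(718,135),(27,150)),("cTL",(552,168),(178,211)),("midB",(676,329),(183,83)),("midR",(740,228),(78,103)),("cross",(655,242),(141,127)),
 ("hoodTL",(189,50),(433,308)),("hoodBR",(268,132),(411,204))]:
    X,r=tri(a,b);print(k,X,np.round(r,2))
print("rim corners at .045",[ray("top",p,.045)[:2] for p in((590,351),(766,312),(718,135),(552,168),(655,242))])
print("rail ends",[ray("top",p,.165)[:2] for p in((77,145),(392,130))])
print("slots",[ray("top",p,.16)[:2] for p in((163,22),(297,17))])
print("jarbase",ray("top",(609,210),.083))
E
```

```text
jarL [0.4708 0.2722 0.0771] [0.46 0.48]
jarR [0.4482 0.0977 0.0756] [0.29 0.27]
old [ 0.5529 -0.1719  0.0827] [0.36 0.32]
grip [0.5929 0.1823 0.214 ] [0.54 0.56]
knob [0.6364 0.0324 0.2199] [0.38 0.38]
cBL [ 0.4407 -0.1588  0.0466] [0.37 0.32]
cBR [ 0.4711 -0.2993  0.0455] [1.96 1.62]
cTR [ 0.6183 -0.2645  0.048 ] [0.52 0.47]
cTL [ 0.5895 -0.1263  0.0448] [0.85 0.8 ]
midB [ 0.459  -0.23    0.0386] [0.27 0.23]
midR [ 0.5411 -0.282   0.0397] [1.01 0.88]
cross [ 0.5307 -0.2138  0.0436] [0.32 0.28]
hoodTL [0.66   0.1399 0.1866] [0.14 0.16]
hoodBR [0.5987 0.0806 0.1915] [0.61 0.62]
rim corners at .045 [array([ 0.4412, -0.1596]), array([ 0.474 , -0.3033]), array([ 0.6195, -0.266 ]), array([ 0.5907, -0.128 ]), array([ 0.5302, -0.213 ])]
rail ends [array([0.5921, 0.2257]), array([ 0.6052, -0.0068])]
slots [array([0.6864, 0.1678]), array([0.691, 0.067])]
jarbase [ 0.5534 -0.1726  0.083 ]
```

Everything agrees with the given sizes: the cap tops, rim, grip top and knob top triangulate to 76/77, 45, 214 and 220 mm. The crate centre is (0.531,-0.214), yaw 0.22. First move is to above the right-hand jar.

The rows are not in the units I measure in: shifts go in shares of 800 mm and turns go in shares of pi rad. I convert before sending: 0.42 m / 0.8 = 0.525, 0.362 m / 0.8 = 0.4525.

Call:
send_rows:
  rows:
    - [0.0125, 0.0375, 0, 0]
    - [0.0375, 0.1, 0, 0]
    - [0.065, 0.1688, 0, 0]
    - [0.0925, 0.2375, 0, 0]
    - [0.12, 0.31, 0, 0]
    - [0.1475, 0.3813, 0, 0]
    - [0.175, 0.4525, 0, 0]
    - [0.2025, 0.525, 0, 0]
  claw: 0

```text
time: 1.1
eef_pos: [0.39, -0.0511, 0.2312]
orientation: [3.063, 0.699, 0.0]
wrist_force: [0.9, -0.2, 1.1]
gripper_width: 1.001
finger_force: 0.0
```

Converted, 0.1505 m / 0.8 = 0.1881, 0.145 m / 0.8 = 0.1813.

Call:
send_rows:
  rows:
    - [0.0275, 0.0688, 0, 0]
    - [0.0525, 0.1375, 0, 0]
    - [0.07, 0.1813, -0.025, 0]
    - [0.0733, 0.1881, -0.075, 0]
    - [0.0733, 0.1881, -0.125, 0]
    - [0.0733, 0.1881, -0.125, 0]
    - [0.0733, 0.1881, -0.125, 0]

```text
time: 1.98
eef_pos: [0.4488, 0.0975, 0.1326]
orientation: [3.063, 0.699, 0.002]
wrist_force: [0.2, -1.4, -0.6]
gripper_width: 0.999
finger_force: 0.0
```

Converted, -0.086 m / 0.8 = -0.1075, -0.065 m / 0.8 = -0.0813.

Call:
send_rows:
  rows:
    - [0, 0, -0.0375, 0]
    - [0, 0, -0.0813, 0]
    - [0, 0, -0.1075, 0]
    - [0, 0, -0.1075, 0]
    - [0, 0, -0.1075, 0]

```text
time: 2.6
eef_pos: [0.4498, 0.0977, 0.0473]
orientation: [3.063, 0.699, 0.005]
wrist_force: [0.0, -0.1, 1.0]
gripper_width: 1.003
finger_force: 0.0
```

Call:
send_rows:
  rows:
    - [0, 0, 0, 0]
    - [0, 0, 0, 0]
    - [0, 0, 0, 0]
    - [0, 0, 0, 0]
    - [0, 0, 0, 0]
    - [0, 0, 0, 0]
  claw: 1

```text
time: 3.35
eef_pos: [0.4487, 0.0979, 0.0462]
orientation: [-3.062, -0.699, -0.002]
wrist_force: [-2.0, 0.5, 5.9]
gripper_width: 0.414
finger_force: 58.7
```

Converted, -0.27 m / 0.8 = -0.3375, 0.04 m / 0.8 = 0.05, -0.23 rad / 3.1416 = -0.0732.

Call:
send_rows:
  rows:
    - [0, 0, 0.0375, 0]
    - [0, 0, 0.1, 0]
    - [0.0038, -0.025, 0.1375, -0.0095]
    - [0.0125, -0.0875, 0.1375, -0.0191]
    - [0.0225, -0.1563, 0.1375, -0.0318]
    - [0.0325, -0.225, 0.1375, -0.0477]
    - [0.0413, -0.2938, 0.1375, -0.0637]
    - [0.05, -0.3375, 0.1375, -0.0732]

```text
time: 4.35
eef_pos: [0.4882, -0.1748, 0.1551]
orientation: [3.123, 0.338, -0.001]
wrist_force: [-0.4, -0.7, -1.3]
gripper_width: 0.419
finger_force: 59.4
```

Converted, -0.085 m / 0.8 = -0.1063, -0.06 m / 0.8 = -0.075.

Call:
send_rows:
  rows:
    - [0, -0.0188, 0, 0]
    - [0, -0.0188, 0, 0]
    - [0, -0.0188, 0, 0]
    - [0, -0.0188, -0.0375, 0]
    - [0, -0.0188, -0.075, 0]
    - [0, -0.0188, -0.1063, 0]
    - [0, -0.0188, -0.1063, 0]

```text
time: 5.22
eef_pos: [0.4869, -0.1856, 0.0687]
orientation: [-3.12, -0.346, 0.005]
wrist_force: [-0.4, 0.6, -0.6]
gripper_width: 0.413
finger_force: 59.4
```

Converted, -0.018 m / 0.8 = -0.0225, -0.017 m / 0.8 = -0.0213.

Call:
send_rows:
  rows:
    - [0, 0, -0.01, 0]
    - [0, 0, -0.0175, 0]
    - [0, 0, -0.0213, 0]
    - [0, 0, -0.0225, 0]
    - [0, 0, -0.0225, 0]

```text
time: 5.85
eef_pos: [0.4884, -0.1876, 0.0524]
orientation: [3.123, 0.343, 0.0]
wrist_force: [0.2, -0.1, -1.0]
gripper_width: 0.416
finger_force: 59.5
```

Converted, -0.002 m / 0.8 = -0.0025, -0.001 m / 0.8 = -0.0013.

Call:
send_rows:
  rows:
    - [0, 0, -0.0013, 0]
    - [0, 0, -0.0025, 0]
    - [0, 0, -0.0025, 0]

```text
time: 6.22
eef_pos: [0.4887, -0.1876, 0.0512]
orientation: [3.122, 0.343, 0.002]
wrist_force: [-1.0, 1.2, 4.8]
gripper_width: 0.42
finger_force: 60.2
```

Contact force has risen, so the jar is on the floor. Release, then go up.

Call:
send_rows:
  rows:
    - [0, 0, 0, 0]
    - [0, 0, 0, 0]
    - [0, 0, 0, 0]
    - [0, 0, 0, 0]
  claw: 0

```text
time: 6.72
eef_pos: [0.4884, -0.1875, 0.0502]
orientation: [-3.123, -0.343, 0.0]
wrist_force: [0.3, 0.2, -0.4]
gripper_width: 0.998
finger_force: 0.0
```

Converted, 0.28 m / 0.8 = 0.35, 0.22 m / 0.8 = 0.275, 0.86 rad / 3.1416 = 0.2737.

Call:
send_rows:
  rows:
    - [0, 0, 0.0375, 0]
    - [0, 0, 0.1, 0]
    - [0, 0, 0.15, 0]
    - [0, 0.05, 0.175, 0.0477]
    - [0, 0.125, 0.175, 0.1019]
    - [0, 0.2, 0.175, 0.1592]
    - [0, 0.275, 0.175, 0.2165]
    - [-0.0063, 0.35, 0.175, 0.2737]

```text
time: 7.72
eef_pos: [0.4833, 0.0944, 0.1904]
orientation: [2.691, 1.621, 0.001]
wrist_force: [1.0, 0.3, 0.7]
gripper_width: 1.001
finger_force: 0.0
```

Converted, 0.1797 m / 0.8 = 0.2246, 0.165 m / 0.8 = 0.2063, 0.71 rad / 3.1416 = 0.226.

Call:
send_rows:
  rows:
    - [0, 0.075, 0, 0.0573]
    - [-0.0063, 0.15, 0, 0.1146]
    - [-0.0125, 0.2063, 0, 0.1719]
    - [-0.0158, 0.2246, -0.0375, 0.226]
    - [-0.0158, 0.2246, -0.075, 0.226]
    - [-0.0158, 0.2246, -0.075, 0.226]

```text
time: 8.48
eef_pos: [0.4692, 0.2717, 0.128]
orientation: [-1.965, -2.449, 0.007]
wrist_force: [0.2, 0.4, -0.1]
gripper_width: 0.999
finger_force: 0.0
```

Run:
```python
from plant import observe,capture
import cv2,numpy as np
s=observe();print(s["eef_pos"],s["orientation"],s["time"],s["qpos"])
a=capture("top")["img"][120:295,110:376,::-1];b=capture("scene")["img"][160:310,200:466,::-1]
im=np.vstack([a,b]);im=cv2.convertScaleAbs(cv2.resize(im,None,fx=1.84,fy=1.84,interpolation=cv2.INTER_CUBIC),alpha=1.5)
cv2.imwrite("pics/m1.png",im);print(im.shape)
```

```text
[0.46916459 0.27166805 0.12804611] [-1.96483061 -2.44911088  0.00712537] 8.475 [ 5.24886151e-01  1.81313736e-01 -2.00995063e-01  1.19334367e+00
 -2.97808133e-05  1.87712460e+00]
(598, 489, 3)
```

View pics/m1.png

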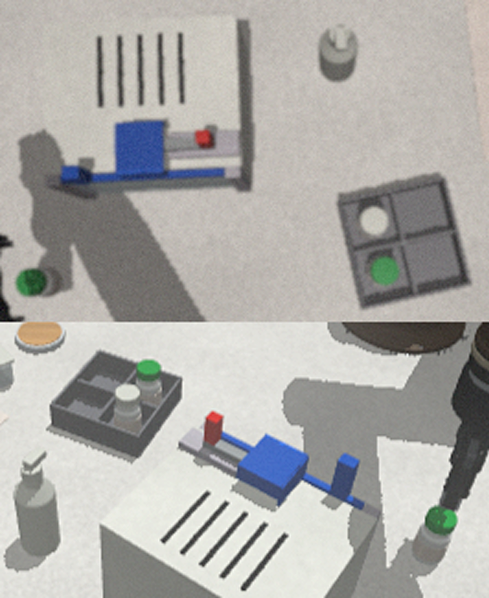

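The picture shows the first jar upright in its cell (385,270), next to the white-capped one at (374,220). The tool is above the second jar (32,282). Grasp it now.

Converted, -0.084 m / 0.8 = -0.105, -0.065 m / 0.8 = -0.0813.

Call:
send_rows:
  rows:
    - [0, 0, -0.0375, 0]
    - [0, 0, -0.0813, 0]
    - [0, 0, -0.105, 0]
    - [0, 0, -0.105, 0]
    - [0, 0, -0.105, 0]

```text
time: 9.2
eef_pos: [0.472, 0.2726, 0.0482]
orientation: [1.967, 2.449, 0.004]
wrist_force: [0.2, -0.3, -0.9]
gripper_width: 1.001
finger_force: 0.0
```

Call:
send_rows:
  rows:
    - [0, 0, 0, 0]
    - [0, 0, 0, 0]
    - [0, 0, 0, 0]
    - [0, 0, 0, 0]
    - [0, 0, 0, 0]
    - [0, 0, 0, 0]
  claw: 1

```text
time: 9.95
eef_pos: [0.4699, 0.2722, 0.0474]
orientation: [-1.966, -2.449, 0.0]
wrist_force: [-5.2, -2.2, 9.4]
gripper_width: 0.411
finger_force: 61.9
```

Converted, -0.29 m / 0.8 = -0.3625, 0.13 m / 0.8 = 0.1625.

Call:
send_rows:
  rows:
    - [0, 0, 0.0375, 0]
    - [0, 0, 0.1, 0]
    - [0, -0.025, 0.15, 0]
    - [0.0038, -0.0875, 0.1625, 0]
    - [0.0075, -0.1563, 0.1625, 0]
    - [0.0125, -0.225, 0.1625, 0]
    - [0.0175, -0.2938, 0.1625, 0]
    - [0.0225, -0.3625, 0.1625, 0]

```text
time: 10.95
eef_pos: [0.4885, -0.0195, 0.1764]
orientation: [1.966, 2.45, 0.0]
wrist_force: [0.9, 0.2, -0.7]
gripper_width: 0.413
finger_force: 62.1
```

Converted, -0.239 m / 0.8 = -0.2988, -0.21 m / 0.8 = -0.2625.

Call:
send_rows:
  rows:
    - [0.0038, -0.0688, 0, 0]
    - [0.0075, -0.1375, 0, 0]
    - [0.0125, -0.2063, 0, 0]
    - [0.0163, -0.2625, 0, 0]
    - [0.0188, -0.2988, 0, 0]
    - [0.0188, -0.2988, -0.025, 0]
    - [0.0188, -0.2988, -0.0625, 0]
    - [0.0188, -0.2988, -0.0625, 0]

```text
time: 11.95
eef_pos: [0.5021, -0.2561, 0.1239]
orientation: [-1.964, -2.446, 0.002]
wrist_force: [-0.9, 0.4, -1.2]
gripper_width: 0.416
finger_force: 62.1
```

Converted, -0.074 m / 0.8 = -0.0925, -0.072 m / 0.8 = -0.09.

Call:
send_rows:
  rows:
    - [0, 0, -0.0375, 0]
    - [0, 0, -0.0688, 0]
    - [0, 0, -0.0825, 0]
    - [0, 0, -0.09, 0]
    - [0, 0, -0.0925, 0]
    - [0, 0, -0.0925, 0]

```text
time: 12.7
eef_pos: [0.5042, -0.257, 0.053]
orientation: [1.966, 2.449, 0.0]
wrist_force: [0.8, -0.2, -1.1]
gripper_width: 0.416
finger_force: 62.2
```

Converted, -0.002 m / 0.8 = -0.0025, -0.001 m / 0.8 = -0.0013.

Call:
send_rows:
  rows:
    - [0, 0, -0.0013, 0]
    - [0, 0, -0.0025, 0]
    - [0, 0, -0.0025, 0]

```text
time: 13.08
eef_pos: [0.5043, -0.2572, 0.0524]
orientation: [1.965, 2.448, 0.0]
wrist_force: [-3.3, 1.3, 9.5]
gripper_width: 0.413
finger_force: 63.8
```

Call:
send_rows:
  rows:
    - [0, 0, 0, 0]
    - [0, 0, 0, 0]
    - [0, 0, 0, 0]
    - [0, 0, 0, 0]
  claw: 0

```text
time: 13.58
eef_pos: [0.5037, -0.2568, 0.0501]
orientation: [-1.966, -2.45, 0.0]
wrist_force: [-0.6, 0.0, 0.0]
gripper_width: 0.999
finger_force: 0.0
```

Converted, 0.25 m / 0.8 = 0.3125, 0.24 m / 0.8 = 0.3, -0.17 rad / 3.1416 = -0.0541.

Call:
send_rows:
  rows:
    - [0, 0, 0.0375, 0]
    - [0, 0, 0.1, 0]
    - [0, 0, 0.175, 0]
    - [0, 0.025, 0.25, 0]
    - [0.0125, 0.075, 0.3, -0.0159]
    - [0.025, 0.15, 0.3125, -0.0318]
    - [0.0375, 0.225, 0.3125, -0.0541]
    - [0.0525, 0.2938, 0.3125, -0.0541]

```text
time: 14.58
eef_pos: [0.5459, -0.0199, 0.3007]
orientation: [2.168, 2.273, 0.001]
wrist_force: [0.7, -0.5, 0.6]
gripper_width: 1.002
finger_force: 0.0
```

Run:
```python
from plant import observe,capture
import cv2,numpy as np
s=observe();print(s["eef_pos"],s["time"])
a=capture("top")["img"][120:295,110:376,::-1];b=capture("scene")["img"][160:310,200:466,::-1]
im=np.vstack([a,b]);im=cv2.convertScaleAbs(cv2.resize(im,None,fx=1.84,fy=1.84,interpolation=cv2.INTER_CUBIC),alpha=1.5)
cv2.imwrite("pics/m2.png",im)
```

```text
[ 0.54590512 -0.01992775  0.30065543] 14.575
```

View pics/m2.png

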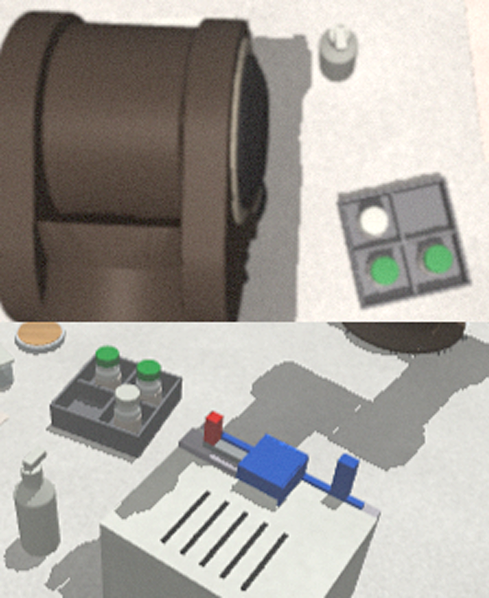

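Both green-capped jars stand upright in their cells, at (385,270) and (437,259), and the white-capped jar is undisturbed. Now to the blue grip.

Converted, 0.203 m / 0.8 = 0.2538, 0.048 m / 0.8 = 0.06.

Call:
send_rows:
  rows:
    - [0.0125, 0.05, 0, 0]
    - [0.0275, 0.1188, 0, 0]
    - [0.0438, 0.1875, 0, 0]
    - [0.06, 0.2438, 0, 0]
    - [0.06, 0.2538, 0, 0]
    - [0.06, 0.2538, -0.0375, 0]
    - [0.06, 0.2538, -0.0875, 0]
    - [0.06, 0.2538, -0.1, 0]

```text
time: 15.68
eef_pos: [0.5924, 0.1796, 0.2178]
orientation: [-2.167, -2.272, 0.006]
wrist_force: [-0.3, -0.8, -0.6]
gripper_width: 1.0
finger_force: 0.0
```

Converted, -0.042 m / 0.8 = -0.0525, -0.035 m / 0.8 = -0.0438.

Call:
send_rows:
  rows:
    - [0, 0, -0.025, 0]
    - [0, 0, -0.0438, 0]
    - [0, 0, -0.0525, 0]
    - [0, 0, -0.0525, 0]
    - [0, 0, -0.0525, 0]

```text
time: 16.3
eef_pos: [0.5941, 0.1813, 0.1792]
orientation: [2.167, 2.274, 0.002]
wrist_force: [-0.6, -0.3, 0.7]
gripper_width: 0.999
finger_force: 0.0
```

Run:
```python
from plant import observe,capture
import cv2
s=observe();print(s["eef_pos"],s["wrist_force"],s["time"])
b=capture("scene")["img"][180:290,290:430,::-1]
cv2.imwrite("pics/m3.png",cv2.convertScaleAbs(cv2.resize(b,None,fx=5,fy=5,interpolation=cv2.INTER_CUBIC),alpha=1.5))
```

```text
[0.59411852 0.18126658 0.17916215] [-0.56913844 -0.27409464  0.73421388] 16.3
```

View pics/m3.png

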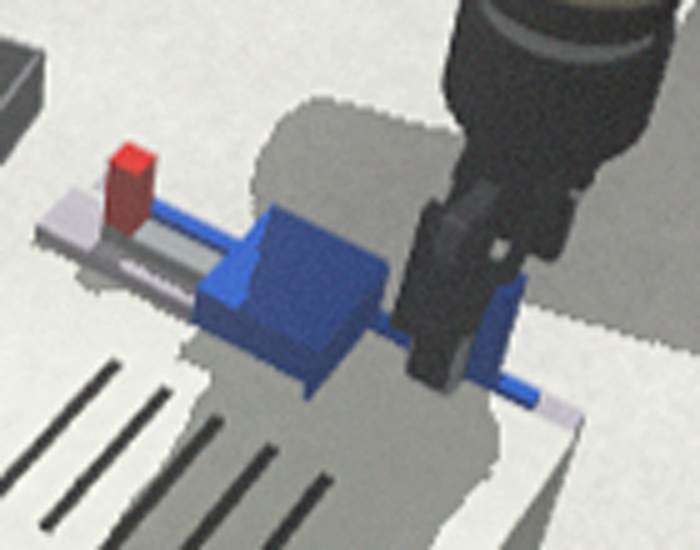

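The finger (435,350) stands behind the blue block (500,330) by about half the opening, as expected. Close on it, then tug gently.

Call:
send_rows:
  rows:
    - [0, 0, 0, 0]
    - [0, 0, 0, 0]
    - [0, 0, 0, 0]
    - [0, 0, 0, 0]
    - [0, 0, 0, 0]
    - [0, 0, 0, 0]
    - [0, 0, 0, 0]
  claw: 1

```text
time: 17.23
eef_pos: [0.5949, 0.1813, 0.1785]
orientation: [2.166, 2.273, 0.002]
wrist_force: [5.2, 0.1, -0.2]
gripper_width: 0.18
finger_force: 59.5
```

Converted, 0.004 m / 0.8 = 0.005, 0.002 m / 0.8 = 0.0025.

Call:
send_rows:
  rows:
    - [0, 0, 0.0013, 0]
    - [0, 0, 0.0025, 0]
    - [0, 0, 0.0038, 0]
    - [0, 0, 0.005, 0]
    - [0, 0, 0.005, 0]
    - [0, 0, 0.005, 0]

```text
time: 17.98
eef_pos: [0.5948, 0.1813, 0.1819]
orientation: [2.167, 2.274, 0.001]
wrist_force: [6.7, 0.3, -2.6]
gripper_width: 0.178
finger_force: 59.1
```

Converted, 0.002 m / 0.8 = 0.0025, 0.001 m / 0.8 = 0.0013.

Call:
send_rows:
  rows:
    - [0, 0, 0.0013, 0]
    - [0, 0, 0.0013, 0]
    - [0, 0, 0.0025, 0]
    - [0, 0, 0.0025, 0]
    - [0, 0, 0.0025, 0]

```text
time: 18.6
eef_pos: [0.5948, 0.1813, 0.1836]
orientation: [2.167, 2.274, 0.001]
wrist_force: [6.7, 0.5, -5.4]
gripper_width: 0.178
finger_force: 59.1
```

Converted, 0.001 m / 0.8 = 0.0013, 0.0005 m / 0.8 = 0.0006.

Call:
send_rows:
  rows:
    - [0, 0, 0.0006, 0]
    - [0, 0, 0.0013, 0]
    - [0, 0, 0.0013, 0]

```text
time: 18.98
eef_pos: [0.5948, 0.1813, 0.1839]
orientation: [2.167, 2.274, -0.0]
wrist_force: [7.1, 0.6, -8.4]
gripper_width: 0.178
finger_force: 58.7
```

Converted, 0.001 m / 0.8 = 0.0013.

Call:
send_rows:
  rows:
    - [0, 0, 0.0013, 0]
    - [0, 0, 0.0013, 0]
    - [0, 0, 0.0013, 0]

```text
time: 19.35
eef_pos: [0.5948, 0.1812, 0.1841]
orientation: [2.167, 2.274, -0.001]
wrist_force: [7.9, 1.1, -11.1]
gripper_width: 0.178
finger_force: 59.1
```

The panel stopped at +5.5 mm while the force climbed to 11 N, so it is caught. Lower it, let go and go to the bolt knob.

Converted, -0.008 m / 0.8 = -0.01, -0.006 m / 0.8 = -0.0075.

Call:
send_rows:
  rows:
    - [0, 0, -0.0038, 0]
    - [0, 0, -0.0075, 0]
    - [0, 0, -0.01, 0]
    - [0, 0, -0.01, 0]

```text
time: 19.85
eef_pos: [0.5948, 0.1813, 0.1785]
orientation: [2.166, 2.273, 0.002]
wrist_force: [6.0, 0.1, -1.4]
gripper_width: 0.18
finger_force: 60.3
```

Call:
send_rows:
  rows:
    - [0, 0, 0, 0]
    - [0, 0, 0, 0]
    - [0, 0, 0, 0]
    - [0, 0, 0, 0]
    - [0, 0, 0, 0]
  claw: 0

```text
time: 20.48
eef_pos: [0.5937, 0.1812, 0.1783]
orientation: [-2.167, -2.274, 0.0]
wrist_force: [-0.0, -0.8, -0.3]
gripper_width: 1.002
finger_force: 0.0
```

Converted, -0.149 m / 0.8 = -0.1863, -0.145 m / 0.8 = -0.1813.

Call:
send_rows:
  rows:
    - [0, 0, 0.0375, 0]
    - [0, 0, 0.1, 0]
    - [0, 0, 0.1125, 0]
    - [0.0188, -0.0625, 0.1125, 0]
    - [0.0375, -0.125, 0.1125, 0]
    - [0.0525, -0.1813, 0.1125, 0]
    - [0.0525, -0.1863, 0.1125, 0]
    - [0.0525, -0.1863, 0.0875, 0]

```text
time: 21.48
eef_pos: [0.6364, 0.0318, 0.2489]
orientation: [2.168, 2.272, 0.003]
wrist_force: [0.5, 0.1, 0.2]
gripper_width: 1.001
finger_force: 0.0
```

Converted, -0.062 m / 0.8 = -0.0775, -0.045 m / 0.8 = -0.0563.

Call:
send_rows:
  rows:
    - [0, 0, -0.025, 0]
    - [0, 0, -0.0563, 0]
    - [0, 0, -0.0775, 0]
    - [0, 0, -0.0775, 0]
    - [0, 0, -0.0775, 0]

```text
time: 22.1
eef_pos: [0.636, 0.0325, 0.1872]
orientation: [2.167, 2.274, 0.001]
wrist_force: [0.5, 0.3, 0.3]
gripper_width: 1.002
finger_force: 0.0
```

Run:
```python
from plant import observe,capture
import cv2
s=observe();print(s["eef_pos"],s["wrist_force"],s["time"])
b=capture("scene")["img"][180:290,270:410,::-1]
cv2.imwrite("pics/m4.png",cv2.convertScaleAbs(cv2.resize(b,None,fx=5,fy=5,interpolation=cv2.INTER_CUBIC),alpha=1.5))
```

```text
[0.63604226 0.03247829 0.18715058] [0.45714122 0.34095608 0.28682716] 22.1
```

View pics/m4.png

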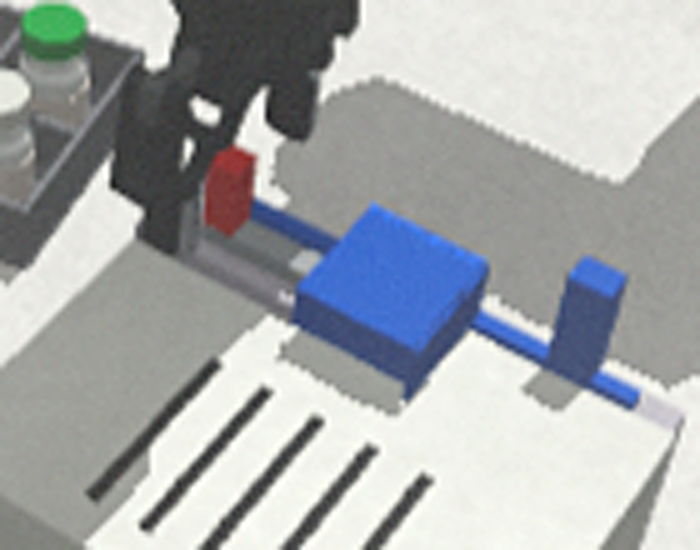

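The red knob (230,190) stands between the rear finger (165,200) and the front one (290,110). Close and draw it back.

Call:
send_rows:
  rows:
    - [0, 0, 0, 0]
    - [0, 0, 0, 0]
    - [0, 0, 0, 0]
    - [0, 0, 0, 0]
    - [0, 0, 0, 0]
    - [0, 0, 0, 0]
    - [0, 0, 0, 0]
  claw: 1

```text
time: 23.02
eef_pos: [0.6367, 0.0322, 0.1866]
orientation: [2.166, 2.273, 0.002]
wrist_force: [4.3, 0.6, 0.5]
gripper_width: 0.178
finger_force: 59.0
```

Converted, -0.012 m / 0.8 = -0.015, -0.002 m / 0.8 = -0.0025.

Call:
send_rows:
  rows:
    - [0, -0.0025, 0, 0]
    - [0, -0.005, 0, 0]
    - [0, -0.0075, 0, 0]
    - [0, -0.01, 0, 0]
    - [0, -0.0125, 0, 0]
    - [0.0013, -0.0138, 0, 0]
    - [0.0013, -0.015, 0, 0]
    - [0.0013, -0.015, 0, 0]

```text
time: 24.02
eef_pos: [0.6373, 0.0205, 0.1866]
orientation: [2.167, 2.274, 0.002]
wrist_force: [5.7, 1.1, 0.4]
gripper_width: 0.178
finger_force: 59.2
```

Converted, -0.004 m / 0.8 = -0.005, -0.002 m / 0.8 = -0.0025.

Call:
send_rows:
  rows:
    - [0, -0.0013, 0, 0]
    - [0, -0.0025, 0, 0]
    - [0, -0.0038, 0, 0]
    - [0, -0.005, 0, 0]
    - [0, -0.005, 0, 0]
    - [0, -0.005, 0, 0]

```text
time: 24.78
eef_pos: [0.6375, 0.0172, 0.1866]
orientation: [-2.167, -2.275, -0.004]
wrist_force: [5.9, 4.9, 0.2]
gripper_width: 0.176
finger_force: 59.1
```

Converted, -0.002 m / 0.8 = -0.0025, -0.001 m / 0.8 = -0.0013.

Call:
send_rows:
  rows:
    - [0, -0.0013, 0, 0]
    - [0, -0.0025, 0, 0]
    - [0, -0.0025, 0, 0]
    - [0, -0.0025, 0, 0]

```text
time: 25.28
eef_pos: [0.6375, 0.017, 0.1865]
orientation: [-2.164, -2.274, -0.008]
wrist_force: [5.7, 11.5, 0.9]
gripper_width: 0.177
finger_force: 59.0
```

The stop is reached: 15.2 mm of travel, with the force rising to 11.5 N. Release and go back to the grip.

Converted, 0.002 m / 0.8 = 0.0025, 0.001 m / 0.8 = 0.0013.

Call:
send_rows:
  rows:
    - [0, 0.0013, 0, 0]
    - [0, 0.0025, 0, 0]
    - [0, 0.0025, 0, 0]
    - [0, 0.0025, 0, 0]
    - [0, 0.0025, 0, 0]
  claw: 0

```text
time: 25.9
eef_pos: [0.6367, 0.016, 0.1863]
orientation: [-2.168, -2.274, 0.0]
wrist_force: [-0.0, -0.4, 0.0]
gripper_width: 1.001
finger_force: 0.0
```

Converted, 0.165 m / 0.8 = 0.2063, 0.155 m / 0.8 = 0.1938.

Call:
send_rows:
  rows:
    - [0, 0, 0.0375, 0]
    - [0, 0, 0.0875, 0]
    - [0, 0, 0.1063, 0]
    - [-0.015, 0.0625, 0.1063, 0]
    - [-0.0313, 0.1313, 0.1063, 0]
    - [-0.0538, 0.1938, 0.1063, 0]
    - [-0.0538, 0.2063, 0.1063, 0]
    - [-0.0538, 0.2063, 0.0938, 0]

```text
time: 26.9
eef_pos: [0.5943, 0.1816, 0.2616]
orientation: [2.165, 2.274, 0.002]
wrist_force: [-0.2, 0.2, -0.5]
gripper_width: 0.999
finger_force: 0.0
```

Converted, -0.083 m / 0.8 = -0.1038, -0.055 m / 0.8 = -0.0688.

Call:
send_rows:
  rows:
    - [0, 0, -0.025, 0]
    - [0, 0, -0.0688, 0]
    - [0, 0, -0.1038, 0]
    - [0, 0, -0.1038, 0]
    - [0, 0, -0.1038, 0]

```text
time: 27.52
eef_pos: [0.5944, 0.1803, 0.1791]
orientation: [2.169, 2.272, 0.001]
wrist_force: [0.9, 0.5, -0.2]
gripper_width: 1.004
finger_force: 0.0
```

Call:
send_rows:
  rows:
    - [0, 0, 0, 0]
    - [0, 0, 0, 0]
    - [0, 0, 0, 0]
    - [0, 0, 0, 0]
    - [0, 0, 0, 0]
    - [0, 0, 0, 0]
    - [0, 0, 0, 0]
  claw: 1

```text
time: 28.4
eef_pos: [0.5948, 0.1814, 0.1788]
orientation: [2.166, 2.273, 0.003]
wrist_force: [5.5, -0.3, 0.3]
gripper_width: 0.181
finger_force: 59.3
```

Converted, 0.008 m / 0.8 = 0.01, 0.006 m / 0.8 = 0.0075.

Call:
send_rows:
  rows:
    - [0, 0, 0.0025, 0]
    - [0, 0, 0.005, 0]
    - [0, 0, 0.0075, 0]
    - [0, 0, 0.01, 0]
    - [0, 0, 0.01, 0]
    - [0, 0, 0.01, 0]

```text
time: 29.15
eef_pos: [0.5948, 0.1814, 0.186]
orientation: [2.166, 2.274, 0.002]
wrist_force: [5.8, 0.2, -3.9]
gripper_width: 0.183
finger_force: 58.9
```

The panel rose 7 mm carrying only its own weight, so it is free. Raise it to about 116 mm (stop at 125).

Converted, 0.1 m / 0.8 = 0.125, 0.092 m / 0.8 = 0.115.

Call:
send_rows:
  rows:
    - [0, 0, 0.01, 0]
    - [0, 0, 0.025, 0]
    - [0, 0, 0.0438, 0]
    - [0, 0, 0.0625, 0]
    - [0, 0, 0.0813, 0]
    - [0, 0, 0.1, 0]
    - [0, 0, 0.115, 0]
    - [0, 0, 0.125, 0]

```text
time: 30.15
eef_pos: [0.5948, 0.1813, 0.286]
orientation: [2.167, 2.274, 0.001]
wrist_force: [6.8, 0.6, -4.7]
gripper_width: 0.18
finger_force: 58.9
```

Converted, 0.009 m / 0.8 = 0.0113, 0.005 m / 0.8 = 0.0063.

Call:
send_rows:
  rows:
    - [0, 0, 0.0063, 0]
    - [0, 0, 0.0113, 0]
    - [0, 0, 0.0113, 0]
    - [0, 0, 0.0113, 0]
    - [0, 0, 0.0113, 0]
    - [0, 0, 0.0113, 0]
    - [0, 0, 0.0113, 0]
    - [0, 0, 0.0113, 0]

```text
time: 31.15
eef_pos: [0.5948, 0.1814, 0.2946]
orientation: [2.167, 2.274, 0.001]
wrist_force: [6.5, 1.3, -3.8]
gripper_width: 0.175
finger_force: 59.1
```

Run:
```python
from plant import capture
import cv2
b=capture("scene")["img"][90:330,200:520,::-1]
cv2.imwrite("pics/m5.png",cv2.convertScaleAbs(cv2.resize(b,None,fx=2.5,fy=2.5,interpolation=cv2.INTER_CUBIC),alpha=1.5))
```

```text
(no output)
```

View pics/m5.png

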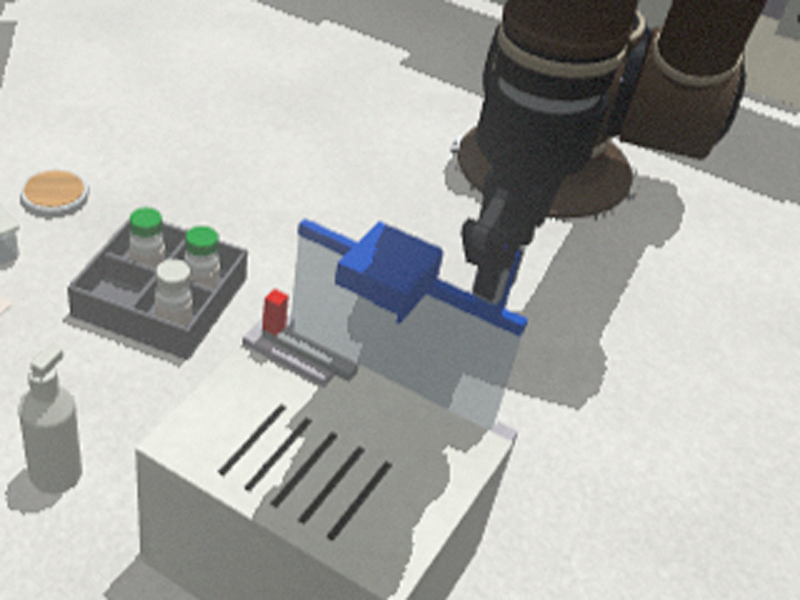

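The panel is held up (bar from (300,228) to (525,322)), the bolt knob at (275,312) is drawn back, and all three jars are upright in the crate around (160,270). Handing in.

```bash
python3 -c "
from plant import job_done
print(job_done())"
```

```text
the job is handed in; nothing more can be done
None
```

The job is handed in with no verdict shown yet: both green-capped jars stand released in the crate, the tug found the panel caught, so I drew the bolt back to its stop, and the gripper now holds the panel about 116 mm up.

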